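# Register a well plate on a shaker and set its speed knob

## Task

Get the plate shaker ready to run: slide the well plate across the platform, keeping it flat on it, until it sits squarely up against all three steel stop pins. Then turn the speed knob until its pointed nose lines up with the raised mark on the collar around it. Leave the plate against its pins and the other things on the bench where they are.

Things in the scene. Friction and masses are not known exactly. Their poses are not given: they have to be found in the camera images.
- shaker: Plate shaker, fixed: a low white box 250 (x) x 360 (y) x 56 mm high. Origin: centre of its underside, on the bench. On it, centred at shaker y = -50 mm, is a flat dark steel platform 240 (x) x 220 (y) mm, top 66 mm above the bench. The knob stands beside the platform, at shaker x = 0, y = 122 mm.
- nest (a point): Point on the platform top where the centre of the plate's underside lies once it touches all three steel pins; axes as the shaker's. The pins, 12 mm in diameter and 12 mm high, stand at nest x, y = (48.7, -45) and (48.7, 45), for the plate's long +x edge, and (0, 69.8) mm, for its short +y edge nearest the knob.
- plate: Loose white 24-well plate, 85.4 (x) x 127.6 (y) x 14.4 mm high, roughly 110 g, lying on the platform a few cm short of the pins and askew. Origin: centre of its underside; its long edges run along its y.
- knob (a joint): Angle of the black speed knob, rad: grows clockwise seen from above, range 0 to 2.6; stiff enough to stay where left. It starts 0.4 to 1.5 rad anticlockwise of the mark.
- knob_grip (a point): On the knob's vertical axis, at gripping height, 88 mm above the bench. The knob is a round skirt 60 mm in diameter (top 64 mm above the bench) with an upright bar grip on it, 14 mm thick, 54 mm long, top 92 mm above the bench. Its own x axis runs along the bar to the nose.
- knob_nose (a point): Tip of the knob's pointed nose, at the end of the white line on the bar's top, 36 mm from the knob's axis, 92 mm above the bench.
- mark (a point): Inner end of the raised dark mark on the fixed aluminium collar around the knob, 36 mm from the knob's axis, 63 mm above the bench. The collar is 74 to 94 mm in diameter and 4 mm high; the mark is a radial bar 18 mm long, 6 mm wide, 7 mm high. Its x axis points radially outwards.
- mouse: Grey computer mouse, about 82 x 64 x 34 mm, loose on the bench; bystander. Origin: centre of the underside of its rear dome.
- stack: Stack of three spare lidded plates, 85 x 128 x 46 mm, loose on the bench; bystander. Origin: centre of its underside.
- reagent: Brown reagent bottle, 56 mm diameter, 100 mm high, loose on the bench; bystander. Origin: centre of its underside.
Mind the look-alikes: they are no part of the job. What is meant by the plate is not blue, orange or turquoise, and is the smaller of those in its own colour.

How it is judged:
On the way, in this order (a step that is already met when the one before it is completed fails the run):
1. the plate sits squarely against all three stop pins (x of plate in the frame of nest between -0.002 and 0.002 m and y of plate in the frame of nest between -0.002 and 0.002 m and z of plate in the frame of nest between -0.002 and 0.002 m and angle between the x axis of plate and the x axis of shaker, either way round below 0.03 rad), for 0.2 s.
2. then the knob's nose is turned to the mark (horizontal distance between knob_nose and mark below 0.0036 m), for 0.2 s.
At the end, for the whole second after the job is handed in: The plate lies flat on the platform against all three pins (within 2 mm along each direction, square to the shaker within 0.03 rad) and at rest; the knob's nose points at the mark (tip within 3.6 mm of the mark's inner end seen from above, about 0.1 rad) and is at rest (all of step 1 and horizontal distance between knob_nose and mark below 0.0036 m and linear speed of plate below 0.01 m/s and velocity of joint knob between -0.05 and 0.05 rad/s); the robot touches nothing.
It fails at once if the plate is tipped more than 0.12 rad or lifted more than 10 mm off the platform (angle between plate's own z axis and vertical above 0.12 rad or z of plate in the frame of nest above 0.01 m).
It fails at once if the computer mouse is moved more than 20 mm (distance of mouse from where it was at the start of the episode above 0.02 m).
It fails at once if the stack of spare plates is moved more than 20 mm (distance of stack from where it was at the start of the episode above 0.02 m).
It fails at once if the reagent bottle is moved more than 20 mm (distance of reagent from where it was at the start of the episode above 0.02 m).
It also fails if it takes over 66 s, if anything falls off the work surface, if the arm or the gripper's body presses on something with over 40 N, if the wrist force passes 120 N, or if a joint passes its speed limit or range.

## Robot

A 7-joint arm with a two-finger parallel gripper is mounted at the origin on the work surface. World frame = base frame: x ahead of the robot, y to its left, z up, the work surface at z = 0. Lengths are in m, angles in rad, forces in N, time in s.
With the tool pointing down it reaches from about 0.425 to 0.875 m from the base axis. Payload 4.7 kg.
Tool frame: the origin (TCP) lies at the very end of the fingers, on their centre line; the grasp point (between the pads) lies 19 mm behind it; z points along the fingers, y is the line along which they close (so a half turn about z gives the same grasp; the last joint's range is limited). The gripper opens to 87 mm and grips with 3 to 60 N. Pads are 19 mm wide; open, the fingers measure 117 mm over their backs; the gripper's body (75 mm by 190 mm) begins 51 mm behind the grasp point.
Start: joints at [1.314, 0.321, -0.07, 1.45, 0.023, 1.371, -0.057], TCP at [0.174, -0.626, 0.189] pointing down, gripper open.
Joint ranges: [-2.86, 2.86], [-0.3, 2.09], [-1.38, 1.24], [0.06, 2.45], [-1.56, 4.7], [0.09, 2.05], [-2.69, 2.69]. Speed limits (rad/s): [2.57, 2.57, 3.14, 3.14, 3.14, 3.14, 3.14].

## Interface

Orientations are given as a rotation vector (axis times angle).
In Python, from bench import get_state, get_image, get_calibration, close_job gives the robot as it stands.
- The arm moves only by the shell command python3 -m crank 'ROWS' [FORCE]. ROWS is JSON, a list of rows, each a list of 5 numbers: the opening, from 0 (shut) to 1 (fully open), then the shift along the world's x, y, z in units of 0.2 m (1.0 is 0.2 m), then the turn about the world's z in units of 2 pi rad (1.0 is 2 pi rad). A call has 1 to 5 rows; each row is the pose to reach, as a shift and turn from the pose commanded when the call began, turning the shorter way round; what a row does not reach only later rows make up. A row lasts 1/8 s, in which the tool goes at most 62.5 mm and 10.7 degrees, less where a joint would pass 70% of its speed; a pose out of reach is approached as far as the arm can. A call with a number of a shift or a turn outside -1 to 1 is refused whole. A call with a gripper value outside its range is refused whole. The fingers move at their own pace and stop on an object; FORCE is the grip in N (left out, the last holds). Time passes only in rows, so rows that repeat a pose let the fingers close. It gives the time, the measured TCP pose, the force, the opening and the grip force at its end, in the units of the state.
- get_state(): the state, without advancing time (a new reading comes with each control period).
- get_image(name): name is "side" or "top"; returns the picture (400x640x3 uint8, red, green, blue); there is no depth.
- get_calibration(name): a dict with "fovy" (degrees; the focal length in pixels is half the picture's height over the tangent of half this angle, whatever the lens; pixels are square), "cx", "cy" (the principal point, pixels), "R" (3x3) and "t" (3): a world point X has camera coordinates R X + t. Camera axes: x right, y down, z forward; pixel columns grow to the right and rows downward; lengths in m; the calibration is good to about 2 mm. A picture is of the moment at which its call begins. get_calibration takes no time and is no camera call.
- close_job(): hands the job in; it is judged then, once.
The state is a dict: "time": time; "joint_positions": joint angles; "qd": joint speeds; "joint_torque": joint torques, N m; "position": TCP position; "tool_rot": TCP orientation; "ft_force": force on the tool from outside, world axes, zero at the start; "torque": the same for the moment, N m; "grip_width": opening from 0.0 (shut) to 1.0 (fully open); "grip_force": force on a finger pad.
Only numpy, scipy, OpenCV 4.12 (cv2) and the standard library are available. Lean on these libraries where they do the work, as an engineer would, in place of code of your own. Each camera call takes 0.05 s, during which the arm holds its last target. There are 200 camera calls.

## Working session

There is one attempt and no reset: what is moved stays moved. The work goes in short steps, Python scripts to look and compute and a shell command to move; the robot and the scene stay as the last step left them, time stands still between calls to the robot, and variables do not carry over. Pictures are saved under pics/ and viewed, at most 10 in all, crops included, and the job is handed in when it is done.

```bash
mkdir -p pics; ls
cat > h.py <<'E'
import numpy as np,cv2
from bench import *
def snap(n,f):
    im=get_image(n); cv2.imwrite('pics/'+f,im[:,:,::-1]); return im
def K(n):
    c=get_calibration(n); f=200/np.tan(np.radians(c['fovy'])/2)
    return np.array(c['R']),np.array(c['t']),f,c['cx'],c['cy'],c
def unproj(n,u,v,z):
    R,t,f,cx,cy,c=K(n); d=R.T@np.array([(u-cx)/f,(v-cy)/f,1]); o=-R.T@t
    return o+d*(z-o[2])/d[2]
def proj(n,X):
    R,t,f,cx,cy,c=K(n); p=R@np.array(X)+t; return np.array([cx+f*p[0]/p[2],cy+f*p[1]/p[2]])
E
python3 - <<'E'
from h import *
for n in('top','side'):
    snap(n,n+'0.png'); print(n,get_calibration(n))
s=get_state();print(s['time'],s['position'],s['tool_rot'],s['grip_width'])
E
```

```text
pics
top {'fovy': 50.756496135940566, 'cx': 316.12311755862885, 'cy': 193.20720227554006, 'R': array([[ 0.01701761, -0.99976729, -0.01325794],
       [-0.984279  , -0.01441962, -0.17603104],
       [ 0.1757989 ,  0.01604514, -0.98429533]]), 't': array([-0.0148358 ,  0.47028321,  1.25731423])}
side {'fovy': 42.61555686235496, 'cx': 315.2444464760465, 'cy': 197.39810165441065, 'R': array([[-0.99808868, -0.06041639,  0.01299426],
       [-0.04520421,  0.57038876, -0.82013002],
       [ 0.04213751, -0.81914988, -0.57202964]]), 't': array([0.46295502, 0.08853302, 1.5506457 ])}
0.1 [ 0.17366823 -0.62581294  0.1881646 ] [-3.11120517e+00 -4.23794412e-01  4.71382707e-04] 1.0004092894927765
```

View pics/top0.png

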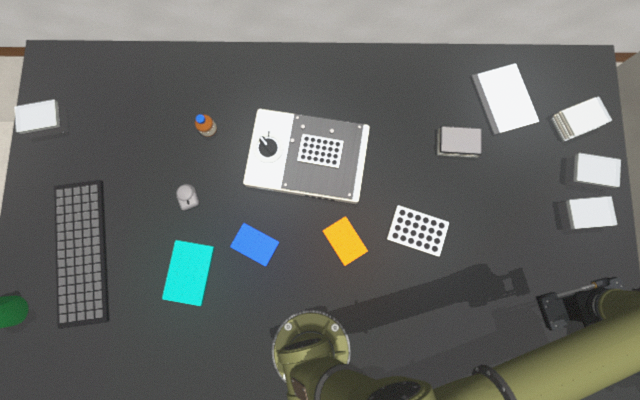

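View pics/side0.png

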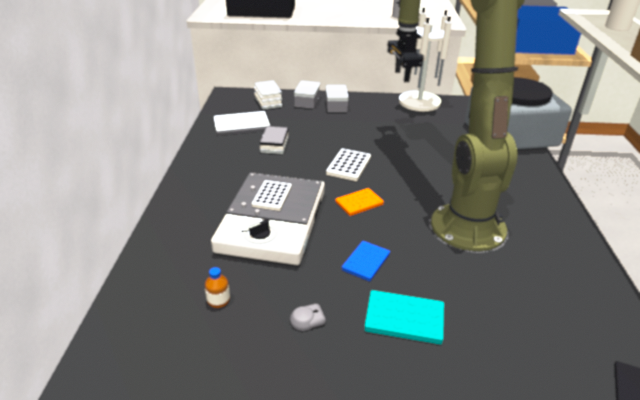

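Top view: the candidates for the plate are the white well plate on the platform (320,151), the larger white well plate on the bench (418,231), and the blue (255,244), orange (345,240) and turquoise (188,272) plates. I choose the one on the platform, since it is white and the smaller of the two. The knob is at (268,147), the mouse at (187,197), the bottle at (205,125) and the stack at (459,141). I'll check with a close crop.

Run:
```python
from h import *
im=cv2.imread('pics/top0.png')[100:210,235:380]
cv2.imwrite('pics/c1.png',cv2.resize(im,None,fx=5.4,fy=5.4,interpolation=cv2.INTER_CUBIC))
for u,v in((320,151),(268,147),(418,231)):print(unproj('top',u,v,.075))
```

```text
[ 0.59563042 -0.01754095  0.075     ]
[0.60619889 0.14202763 0.075     ]
[ 0.35589255 -0.30973798  0.075     ]
```

View pics/c1.png

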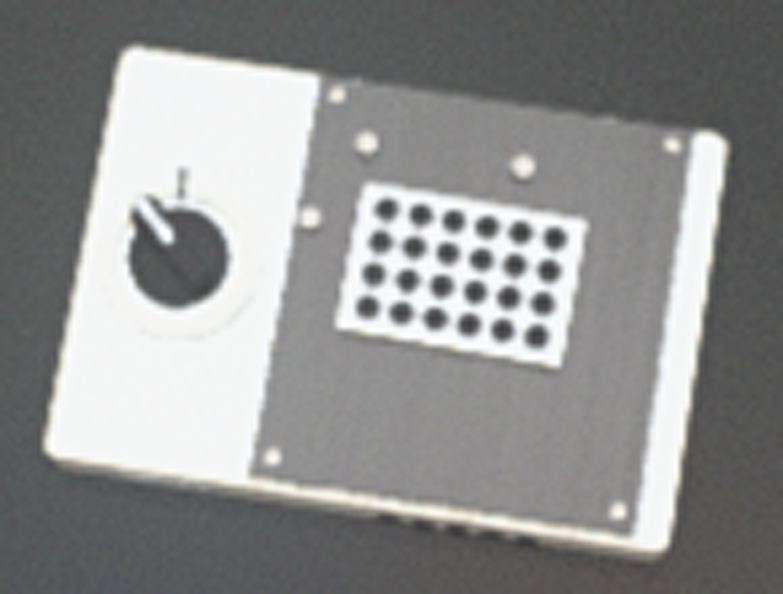

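The crop shows the chosen white 24-well plate on the platform, with corners at crop (362,183), (587,219), (562,367) and (336,328). The pins are at (367,142), (523,166) and (310,217). The knob nose is at about (137,200) and the mark at (183,168)–(182,197). Next I'll fit the poses.

```bash
cat > fit.py <<'E'
from h import *
from scipy.optimize import least_squares
def rig(L,W):
    L=np.array(L);W=np.array(W)
    T=lambda p,l:l@np.array([[np.cos(p[2]),np.sin(p[2])],[-np.sin(p[2]),np.cos(p[2])]])+p[:2]
    r=least_squares(lambda p:(T(p,L)-W).ravel(),[W[:,0].mean(),W[:,1].mean(),0])
    return r.x,np.round(1e3*(T(r.x,L)-W),1).tolist()
E
python3 - <<'E'
from fit import *
P=lambda u,v,z:unproj('top',235+(u+.5)/5.4-.5,100+(v+.5)/5.4-.5,z)[:2]
nest,e=rig([[.0487,.045],[.0487,-.045],[0,.0698]],[P(367,142,.078),P(523,166,.078),P(310,217,.078)]);print('nest',nest,e)
sh,e=rig([[.12,.06],[.12,-.16],[-.12,-.16],[-.12,.06]],[P(320,75,.066),P(697,130,.066),P(637,540,.066),P(248,477,.066)]);print('shaker',sh,e)
pl,e=rig([[.0427,.0638],[.0427,-.0638],[-.0427,-.0638],[-.0427,.0638]],[P(362,183,.0804),P(587,219,.0804),P(562,367,.0804),P(336,328,.0804)]);print('plate',pl,e)
a=sh[2];R=np.array([[np.cos(a),-np.sin(a)],[np.sin(a),np.cos(a)]])
k=sh[:2]+R@[0,.122];print('knob',k)
n=P(137,200,.092);m=P(182,197,.063)
for q in(n,m):print(q,np.hypot(*(q-k)),np.arctan2(*(q-k)[::-1]))
print('plate in nest',R.T@(pl[:2]-nest[:2]),'nest in shaker',R.T@(nest[:2]-sh[:2]))
E
```

```text
nest [ 6.19290065e-01 -1.96698565e-04 -1.44108096e-01] [[-0.2, -0.1], [0.1, 0.0], [0.1, 0.1]]
shaker [ 0.59097851  0.02375468 -0.14295412] [[-0.3, -0.2], [-0.9, 0.1], [1.2, 0.3], [-0.0, -0.2]]
plate [ 0.59632282 -0.01776604 -0.15530218] [[-0.5, -0.9], [-0.7, 0.8], [1.1, 0.5], [0.1, -0.4]]
knob [0.60835958 0.14451021]
[0.63353692 0.16536948] 0.03269567830876056 0.6918752247267557
[0.6449083  0.14405324] 0.03655158022025681 -0.012502576692149362
plate in nest [-0.02022991 -0.02066222] nest in shaker [ 0.03143506 -0.01967358]
```

The pins, platform and plate all fit within about 1 mm. The plate is about (-20, -21) mm from the nest and nearly square. I'll move behind its -x edge with the fingers partly open, so they push at two points.

```bash
python3 -m crank '[[0.6,0.435,0.775,0,-0.0165],[0.6,0.435,0.775,0,-0.0165],[0.6,0.435,0.775,0,-0.0165],[0.6,0.435,0.775,0,-0.0165]]' 20
python3 -m crank '[[0.6,0.435,0.775,0,-0.0165],[0.6,0.435,0.775,0,-0.0165],[0.6,0.435,0.775,0,-0.0165],[0.6,0.435,0.775,0,-0.0165]]'
python3 -m crank '[[0.6,0.435,0.775,0,-0.0165],[0.6,0.435,0.775,0,-0.0165],[0.6,0.435,0.775,0,-0.0165],[0.6,0.435,0.775,0,-0.0165]]'
python3 -m crank '[[0.6,0.435,0.775,0,-0.0165],[0.6,0.435,0.775,0,-0.0165],[0.6,0.435,0.775,0,-0.0165],[0.6,0.435,0.775,0,-0.0165]]'
```

```text
time: 0.6
position: [0.2643, -0.4673, 0.1893]
tool_rot: [-3.129, -0.274, -0.001]
ft_force: [0.6, -0.6, -0.8]
grip_width: 0.646
grip_force: 0.0
time: 1.1
position: [0.35, -0.3134, 0.1893]
tool_rot: [-3.14, -0.11, -0.001]
ft_force: [-0.5, -0.4, 0.2]
grip_width: 0.604
grip_force: 0.0
time: 1.6
position: [0.4365, -0.159, 0.1893]
tool_rot: [-3.141, 0.054, -0.001]
ft_force: [0.1, -0.3, 0.3]
grip_width: 0.601
grip_force: 0.0
time: 2.1
position: [0.5232, -0.0043, 0.1889]
tool_rot: [-3.132, 0.219, -0.0]
ft_force: [-0.8, -1.2, -0.1]
grip_width: 0.599
grip_force: 0.0
```

```bash
python3 -m crank '[[0.6,0,0,-0.3,-0.0007],[0.6,0,0,-0.5,-0.0007],[0.6,0,0,-0.595,-0.0007],[0.6,0,0,-0.595,-0.0007]]'
python3 -m crank '[[0.6,0.05,-0.007,0,0],[0.6,0.1,-0.0145,0,0],[0.6,0.13,-0.019,0,0],[0.6,0.16,-0.023,0,0],[0.6,0.185,-0.027,0,0]]'
```

```text
time: 2.6
position: [0.5211, -0.0083, 0.0693]
tool_rot: [3.132, -0.237, -0.004]
ft_force: [-0.6, -0.1, 0.6]
grip_width: 0.6
grip_force: 0.0
time: 3.22
position: [0.5593, -0.0117, 0.0702]
tool_rot: [-3.133, 0.232, 0.0]
ft_force: [-0.2, 1.0, -0.1]
grip_width: 0.6
grip_force: 0.0
```

```bash
for i in 1; do python3 -m crank '[[0.6,0.01,-0.0015,0,0],[0.6,0.02,-0.003,0,0],[0.6,0.025,-0.0036,0,0],[0.6,0.025,-0.0036,0,0]]'; done
python3 -m crank '[[0.6,0.005,-0.0007,0,0],[0.6,0.01,-0.0015,0,0],[0.6,0.01,-0.0015,0,0]]'
python3 - <<'E'
from h import *
im=snap('top','t2.png')[100:210,235:380,::-1]
cv2.imwrite('pics/c2.png',cv2.resize(im,None,fx=5.4,fy=5.4,interpolation=cv2.INTER_CUBIC))
E
```

```text
time: 3.72
position: [0.5638, -0.0125, 0.0702]
tool_rot: [3.133, -0.233, -0.0]
ft_force: [-0.1, -0.2, 0.6]
grip_width: 0.599
grip_force: 0.0
time: 4.1
position: [0.5659, -0.0128, 0.0702]
tool_rot: [3.133, -0.233, -0.0]
ft_force: [-0.2, -0.2, -0.2]
grip_width: 0.605
grip_force: 0.0
```

View pics/c2.png

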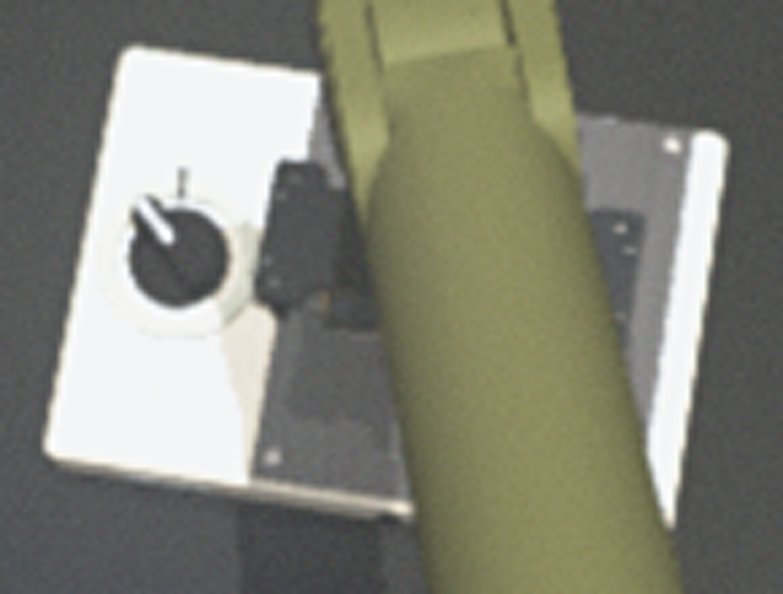

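The arm hides the plate in this view, and the force is still about 0. I'll keep creeping forward until the pins push back.

```bash
for i in 1; do python3 -m crank '[[0.6,0.005,-0.0007,0,0],[0.6,0.005,-0.0007,0,0]]' |grep -E "pos|ft_"
python3 -m crank '[[0.6,0.005,-0.0007,0,0],[0.6,0.005,-0.0007,0,0]]'|grep -E "pos|ft_"
python3 -m crank '[[0.6,0.005,-0.0007,0,0],[0.6,0.005,-0.0007,0,0]]'|grep -E "pos|ft_"; done
```

```text
position: [0.5669, -0.0129, 0.0702]
ft_force: [-0.1, 0.5, 0.7]
position: [0.5679, -0.0131, 0.0702]
ft_force: [-0.1, -0.1, -0.2]
position: [0.5689, -0.0132, 0.0702]
ft_force: [-0.3, 0.4, 1.1]
```

Run:
```python
from h import *
im=snap('side','s2.png')[160:270,205:340,::-1]
cv2.imwrite('pics/c3.png',cv2.resize(im,None,fx=5.4,fy=5.4,interpolation=cv2.INTER_CUBIC))
```

```text
(no output)
```

View pics/c3.png

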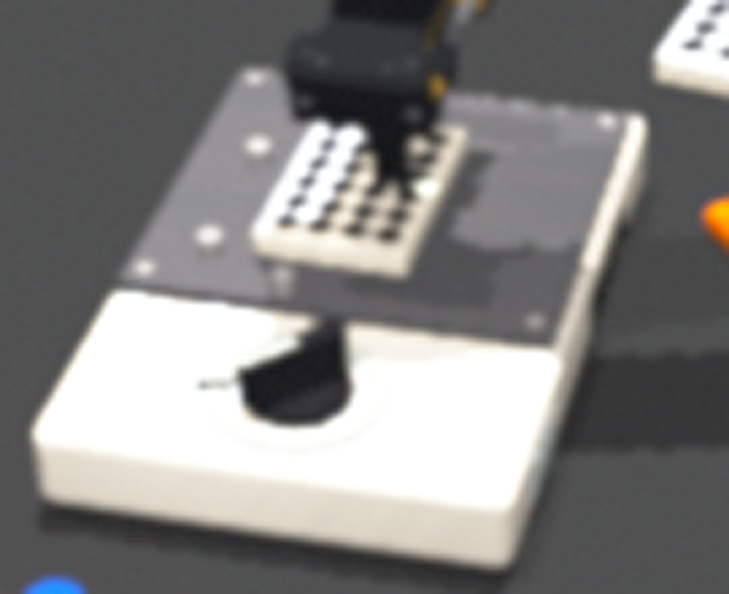

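Run:
```python
from fit import *
s=get_state();p=s['position'];print(p,s['tool_rot'],s['grip_width'])
C=lambda q:np.round((q-[205,160]+.5)*5.4-.5)
a=-.144;d=np.array([-np.sin(a),np.cos(a),0])
for k in(-.0336,0,.0336):print('finger',C(proj('side',p+k*d)))
print('pins',[C(proj('side',[.6193+np.cos(a)*x-np.sin(a)*y,np.sin(a)*x+np.cos(a)*y,.078])) for x,y in((.0487,.045),(.0487,-.045),(0,.0698))])
P=lambda u,v,z:unproj('side',205+(u+.5)/5.4-.5,160+(v+.5)/5.4-.5,z)[:2]
print(rig([[.0427,.0638],[.0427,-.0638],[-.0427,-.0638],[-.0427,.0638]],[P(253,233,.0804),P(318,120,.0804),P(467,127,.0804),P(411,252,.0804)]))
```

```text
[ 0.56891606 -0.01315988  0.07019491] [ 3.13295558e+00 -2.32701566e-01 -1.56016685e-05] 0.603209729735024
finger [428. 167.]
finger [413. 200.]
finger [397. 234.]
pins [array([209., 233.]), array([259., 143.]), array([282., 271.])]
(array([ 0.59663734, -0.01481746, -0.12483969]), [[-2.5, 3.9], [0.6, -9.0], [1.9, 1.2], [-0.0, 3.8]])
```

Pins match the calibration, but the plate seems not to have moved, and the fingertip looks like it sits above it. Looking closer.

Run:
```python
from h import *
a=cv2.imread('pics/side0.png')[165:220,240:300];b=cv2.imread('pics/s2.png')[165:220,240:300]
f=lambda x:cv2.resize(x,None,fx=6.6,fy=6.6*1,interpolation=cv2.INTER_CUBIC)
cv2.imwrite('pics/c4.png',np.hstack([f(a),f(b)]))
```

```text
(no output)
```

View pics/c4.png

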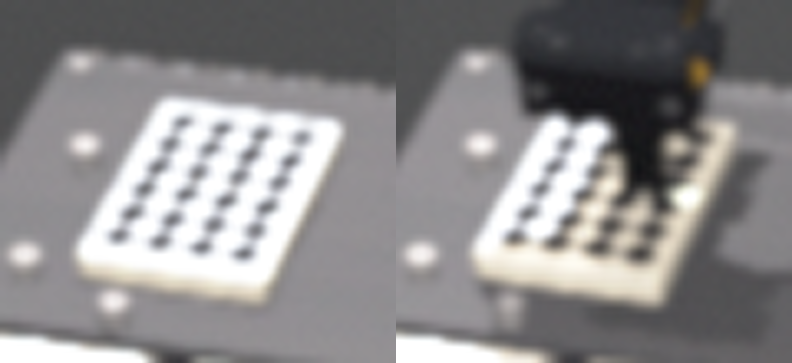

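The plate hasn't moved (corners are identical in both panels). The fingertips look about 10–25 mm higher than the reported TCP, probably because the linkage lifts the tips when the gripper is open. I'll retreat and find the platform by touch.

```bash
python3 -m crank '[[0.6,-0.1,0.0145,0,0],[0.6,-0.2225,0.0325,0,0],[0.6,-0.2225,0.0325,0,0]]'|grep -E "pos|ft_"
for i in 1; do python3 -m crank '[[0.6,0,0,-0.01,0],[0.6,0,0,-0.01,0]]' |grep -E "pos|ft_"
python3 -m crank '[[0.6,0,0,-0.005,0],[0.6,0,0,-0.005,0]]' |grep -E "pos|ft_"
python3 -m crank '[[0.6,0,0,-0.005,0],[0.6,0,0,-0.005,0]]' |grep -E "pos|ft_"
done
python3 - <<'E'
from h import *
im=snap('side','s3.png')[150:230,230:340,::-1]
cv2.imwrite('pics/c5.png',cv2.resize(im,None,fx=7,fy=7,interpolation=cv2.INTER_CUBIC))
p=get_state()['position'];d=np.array([.1435,.99,0])
for k in(-.0336,0,.0336):print((proj('side',p+k*d)-[230,150])*7)
E
```

```text
position: [0.5232, -0.0066, 0.0701]
ft_force: [0.6, -0.8, 0.0]
position: [0.525, -0.0068, 0.0681]
ft_force: [0.1, 0.1, -0.1]
position: [0.5245, -0.0066, 0.067]
ft_force: [0.4, 0.2, -0.5]
position: [0.5243, -0.0067, 0.0661]
ft_force: [-0.0, 0.1, -0.2]
[476.99192611 304.36591398]
[458.99334139 347.58800111]
[440.35144907 392.35493731]
```

View pics/c5.png

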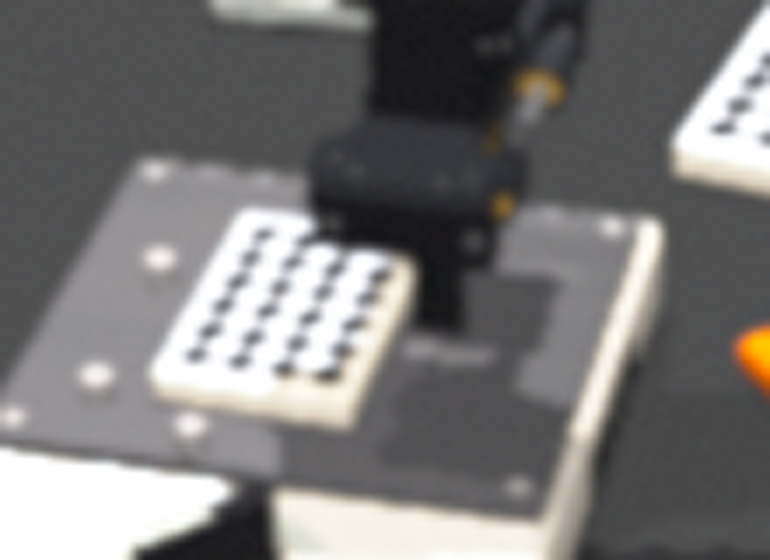

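Crop (440,330) shows the near fingertip, but I predicted (440,392). So the tip really is about 30 mm higher than reported or something else is off. I'll touch down in small steps to settle it.

```bash
python3 -m crank '[[0.6,0,0,-0.01,0],[0.6,0,0,-0.01,0]]' |grep -E "pos|ft_"
python3 -m crank '[[0.6,0,0,-0.01,0],[0.6,0,0,-0.01,0]]' |grep -E "pos|ft_"
python3 - <<'E'
from h import *
s=get_state();print(s)
E
```

```text
position: [0.5242, -0.0067, 0.064]
ft_force: [-0.9, 0.2, -0.8]
position: [0.5242, -0.0067, 0.062]
ft_force: [0.0, 0.2, 0.2]
{'time': 6.625, 'joint_positions': array([ 0.60543682,  0.22324488, -0.70880642,  1.89266618,  0.16374022,
        1.08426537, -1.88713821]), 'qd': array([ 0.0008164 , -0.00340243, -0.00132497, -0.00119118, -0.00247876,
       -0.00029403,  0.00184615]), 'joint_torque': array([-9.87287873e-03, -3.34005797e+01, -4.21269715e+00, -2.79418409e+01,
        7.66766461e-03, -9.86038428e-02, -5.70056160e-03]), 'position': array([ 0.52417903, -0.00666889,  0.06198105]), 'tool_rot': array([ 3.13292061e+00, -2.32585426e-01, -6.52473183e-04]), 'ft_force': array([0.0447088 , 0.23508794, 0.18695485]), 'torque': array([0.02753802, 0.03040604, 0.00934759]), 'grip_force': 0.0, 'grip_width': 0.5967894384286061}
```

```bash
python3 -m crank '[[0.6,0,0,-0.01,0],[0.6,0,0,-0.02,0],[0.6,0,0,-0.02,0]]' |grep -E "pos|ft_"
```

```text
position: [0.5241, -0.0067, 0.0579]
ft_force: [-1.1, 0.5, 1.5]
```

```bash
python3 -m crank '[[0.6,0,0,-0.01,0],[0.6,0,0,-0.02,0],[0.6,0,0,-0.02,0]]' |grep -E "pos|ft_"
```

```text
position: [0.5242, -0.0066, 0.054]
ft_force: [-0.4, -0.5, 0.1]
```

```bash
python3 -m crank '[[0.6,0,0,-0.01,0],[0.6,0,0,-0.02,0],[0.6,0,0,-0.02,0]]' |grep -E "pos|ft_"
```

```text
position: [0.5242, -0.0067, 0.05]
ft_force: [-0.0, -0.4, -0.6]
```

Run:
```python
from h import *
snap('side','s4.png')
# track vertical shift of the gripper between s3 (z=.0661) and now
a=cv2.imread('pics/s3.png');b=cv2.imread('pics/s4.png')
T=a[170:190,274:306];r=cv2.matchTemplate(b[150:215,255:325],T,cv2.TM_CCOEFF_NORMED);_,m,_,l=cv2.minMaxLoc(r);print(m,l[0]+255-274,l[1]+150-170)
p=get_state()['position'];print(p,proj('side',p)-proj('side',[p[0],p[1],.0661]))
```

```text
0.8457362651824951 1 6
[ 0.52425119 -0.00665346  0.05006264] [0.0473817  4.33896205]
```

```bash
python3 -m crank '[[0.6,0,0,-0.01,0],[0.6,0,0,-0.02,0],[0.6,0,0,-0.02,0]]' |grep -E "pos|ft_"
```

```text
position: [0.5242, -0.0067, 0.046]
ft_force: [0.2, -0.1, -0.2]
```

```bash
python3 -m crank '[[0.6,0,0,-0.01,0],[0.6,0,0,-0.02,0],[0.6,0,0,-0.02,0]]' |grep -E "pos|ft_"
```

```text
position: [0.5242, -0.0067, 0.0419]
ft_force: [-0.0, -0.1, 0.4]
```

```bash
python3 -m crank '[[0.6,0,0,-0.01,0],[0.6,0,0,-0.01,0]]' |grep -E "pos|ft_"
```

```text
position: [0.5242, -0.0067, 0.04]
ft_force: [-1.0, -0.0, -0.7]
```

```bash
python3 -m crank '[[0.6,0,0,-0.01,0],[0.6,0,0,-0.01,0]]' |grep -E "pos|ft_"
```

```text
position: [0.5242, -0.0067, 0.038]
ft_force: [-0.2, -1.0, 0.5]
```

```bash
python3 -m crank '[[0.6,0,0,-0.01,0],[0.6,0,0,-0.01,0]]' |grep -E "pos|ft_"
```

```text
position: [0.5242, -0.0067, 0.036]
ft_force: [0.1, -0.1, 0.1]
```

```bash
python3 -m crank '[[0.6,0,0,-0.01,0],[0.6,0,0,-0.01,0]]' |grep -E "pos|ft_"
```

```text
position: [0.5242, -0.0067, 0.034]
ft_force: [0.1, 0.5, 0.3]
```

```bash
python3 -m crank '[[0.6,0,0,-0.01,0],[0.6,0,0,-0.01,0]]' |grep -E "pos|ft_"
```

```text
position: [0.5246, -0.0067, 0.0331]
ft_force: [-3.4, -0.8, 6.9]
```

```bash
python3 -m crank '[[0.6,0,0,-0.01,0],[0.6,0,0,-0.01,0]]' |grep -E "pos|ft_"
```

```text
position: [0.5246, -0.0068, 0.0329]
ft_force: [-9.6, -1.9, 20.6]
```

Run:
```python
from h import *
im=snap('side','s5.png')[150:230,230:340,::-1]
t=snap('top','t5.png')[100:210,235:380,::-1]
f=lambda x:cv2.resize(x,(400,int(400*x.shape[0]/x.shape[1])),interpolation=cv2.INTER_CUBIC)
a,b=f(im),f(t);h=min(len(a),len(b));cv2.imwrite('pics/c6.png',np.hstack([a[:h],b[:h]]));print(a.shape,b.shape,400/110,400/145)
```

```text
(290, 400, 3) (303, 400, 3) 3.6363636363636362 2.7586206896551726
```

View pics/c6.png

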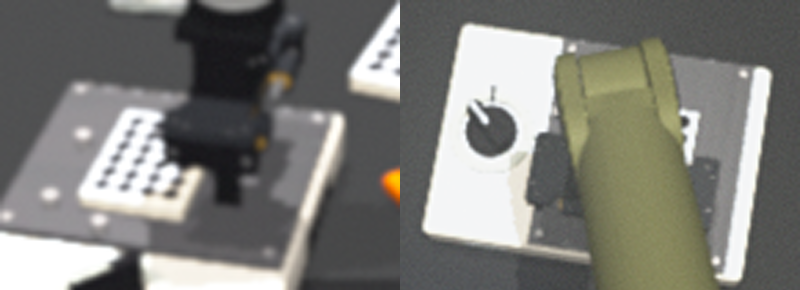

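The tip touches the platform at reported z = 0.033, not 0.066. With the tip put at true z = 0.066, the side view agrees exactly (pixel (293,206)), so x and y are fine and **true tip z ≈ reported z + 33 mm**. I'll lift about 3 mm and push.

```bash
python3 -m crank '[[0.6,0,0,0.0325,0],[0.6,0,0,0.0325,0]]' |grep -E "pos|ft_"
python3 -m crank '[[0.6,0.05,-0.007,0,0],[0.6,0.1,-0.0145,0,0],[0.6,0.13,-0.019,0,0],[0.6,0.16,-0.023,0,0],[0.6,0.18,-0.026,0,0]]'|grep -E "pos|ft_"
python3 -m crank '[[0.6,0.005,-0.0007,0,0],[0.6,0.01,-0.0014,0,0],[0.6,0.01,-0.0014,0,0]]'|grep -E "pos|ft_"
```

```text
position: [0.5248, -0.0067, 0.037]
ft_force: [-0.5, 0.7, -0.6]
position: [0.5607, -0.0119, 0.0365]
ft_force: [-0.4, 0.5, 0.1]
position: [0.5618, -0.0121, 0.0366]
ft_force: [-0.8, -0.6, 0.2]
```

```bash
python3 -m crank '[[0.6,0.005,-0.0007,0,0],[0.6,0.005,-0.0007,0,0]]'|grep -E "pos|ft_"
```

```text
position: [0.5618, -0.0122, 0.0366]
ft_force: [-6.6, 0.2, 4.4]
```

```bash
python3 -m crank '[[0.6,0.005,-0.0007,0,0],[0.6,0.005,-0.0007,0,0]]'|grep -E "pos|ft_"
```

```text
position: [0.5618, -0.0122, 0.0365]
ft_force: [-8.1, 0.4, 5.9]
```

```bash
python3 -m crank '[[0.6,0.005,-0.0007,0,0],[0.6,0.005,-0.0007,0,0]]'|grep -E "pos|ft_"
```

```text
position: [0.5618, -0.0121, 0.0365]
ft_force: [-10.2, 0.8, 8.2]
```

The pins are pushing back. I'll back off, lift, turn 90° and go to the -y side, which leaves the side camera a clear view of the plate.

```bash
python3 -m crank '[[0.6,-0.08,0.0115,0,0],[0.6,-0.14,0.02,0,0],[0.6,-0.14,0.02,0.25,0],[0.6,-0.14,0.02,0.4,0],[0.6,-0.14,0.02,0.4,0]]'|grep -E "pos|ft_"
python3 -m crank '[[0.6,0.08,-0.135,0,0.029],[0.6,0.16,-0.27,0,0.058],[0.6,0.24,-0.405,0,0.087],[0.6,0.327,-0.54,0,0.116],[0.6,0.327,-0.54,0,0.125]]'|grep -E "pos|ft_"
python3 -m crank '[[0.6,0,0,0,0.029],[0.6,0,0,0,0.058],[0.6,0,0,0,0.087],[0.6,0,0,0,0.116],[0.6,0,0,0,0.125]]'|grep -E "pos|rot|ft_"
cat > m.py <<'E'
import sys
from h import *
im=snap('side',sys.argv[1])[160:270,205:340,::-1]
cv2.imwrite('pics/z_'+sys.argv[1],cv2.resize(im,None,fx=5.4,fy=5.4,interpolation=cv2.INTER_CUBIC))
E
python3 m.py s6.png
```

```text
position: [0.5398, -0.0087, 0.1196]
ft_force: [-0.7, 0.3, 0.1]
position: [0.6029, -0.1202, 0.1148]
ft_force: [0.4, -0.1, -0.1]
position: [0.6022, -0.1166, 0.1153]
tool_rot: [-2.376, -2.053, 0.001]
ft_force: [0.1, -0.7, 0.4]
```

View pics/z_s6.png

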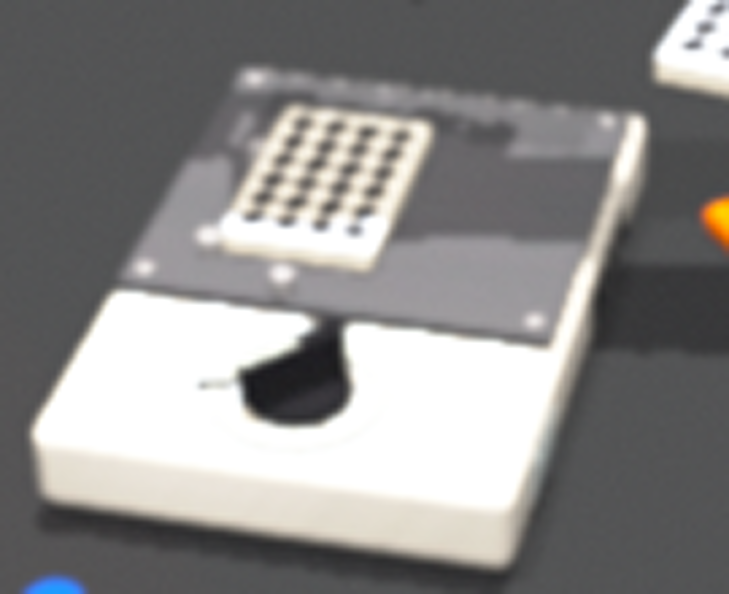

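The plate now lies against the two x pins: its top corners are at crop (222,235), (380,253), (433,122) and (293,104), and the y pin at (283,272) still shows a gap. Measuring the offset.

Run:
```python
from fit import *
P=lambda u,v,z:unproj('side',205+(u+.5)/5.4-.5,160+(v+.5)/5.4-.5,z)[:2]
nest=np.array([.6193,-.0002]);a=-.144;R=np.array([[np.cos(a),-np.sin(a)],[np.sin(a),np.cos(a)]])
p,e=rig([[.0427,.0638],[.0427,-.0638],[-.0427,-.0638],[-.0427,.0638]],[P(222,235,.0804),P(293,104,.0804),P(433,122,.0804),P(380,253,.0804)])
print(p,e,R.T@(p[:2]-nest))
t=get_state()['position'];print('tcp in nest',R.T@(t[:2]-nest))
```

```text
[ 0.61405403 -0.01829868 -0.12637457] [[-1.4, -2.8], [1.1, 3.2], [-0.7, 1.5], [1.0, -1.8]] [-0.00259446 -0.01866417]
tcp in nest [-0.00024714 -0.11767482]
```

```bash
python3 -m crank '[[0.4,0,0,-0.2,0],[0.4,0,0,-0.35,0],[0.4,0,0,-0.394,0],[0.4,0,0,-0.394,0]]'|grep -E "pos|ft_"
python3 -m crank '[[0.4,0.007,0.05,0,0],[0.4,0.0145,0.1,0,0],[0.4,0.019,0.13,0,0],[0.4,0.023,0.155,0,0],[0.4,0.026,0.178,0,0]]'|grep -E "pos|ft_"
python3 -m crank '[[0.4,0.0007,0.005,0,0],[0.4,0.0015,0.01,0,0],[0.4,0.0015,0.01,0,0]]'|grep -E "pos|ft_"
```

```text
position: [0.6025, -0.1164, 0.0375]
ft_force: [0.1, 0.1, -0.2]
position: [0.6081, -0.081, 0.038]
ft_force: [-0.4, -0.9, 0.2]
position: [0.6082, -0.0791, 0.0378]
ft_force: [-1.0, -0.5, 0.4]
```

```bash
python3 -m crank '[[0.4,0.0007,0.005,0,0],[0.4,0.0015,0.01,0,0],[0.4,0.0015,0.01,0,0]]'|grep -E "pos|ft_"
```

```text
position: [0.6085, -0.0766, 0.0378]
ft_force: [-0.3, 0.1, -0.3]
```

```bash
python3 -m crank '[[0.4,0.0007,0.005,0,0],[0.4,0.0015,0.01,0,0],[0.4,0.0015,0.01,0,0]]'|grep -E "pos|ft_"
```

```text
position: [0.6087, -0.075, 0.0378]
ft_force: [-0.0, -2.2, -0.7]
```

```bash
python3 -m crank '[[0.4,0.0007,0.005,0,0],[0.4,0.0007,0.005,0,0]]'|grep -E "pos|ft_"
```

```text
position: [0.6088, -0.075, 0.0378]
ft_force: [-1.3, -4.0, 1.7]
```

Contact with the y pin. The implied finger half-width of about 12 mm is the same in both pushes, which is consistent. I'll press slightly more, back off, lift, and move aside for a top check.

```bash
python3 -m crank '[[0.4,0.0015,0.01,0,0],[0.4,0.0015,0.01,0,0]]'|grep -E "pos|ft_"
python3 -m crank '[[0.4,-0.009,-0.06,0,0],[0.4,-0.021,-0.15,0,0],[0.4,-0.021,-0.15,0.25,0],[0.4,-0.021,-0.15,0.4,0],[0.4,-0.021,-0.15,0.4,0]]'|grep -E "pos|ft_"
python3 -m crank '[[0.4,-0.2,-0.25,0,0],[0.4,-0.3,-0.5,0,0],[0.4,-0.3,-0.75,0,0],[0.4,-0.3,-0.9,0,0],[0.4,-0.3,-0.9,0,0]]'|grep -E "time|pos|ft_"
python3 - <<'E'
from h import *
im=snap('top','t7.png')[100:210,235:380,::-1]
cv2.imwrite('pics/c7.png',cv2.resize(im,None,fx=5.4,fy=5.4,interpolation=cv2.INTER_CUBIC))
E
```

```text
position: [0.6088, -0.075, 0.0378]
ft_force: [-1.5, -7.8, 0.5]
position: [0.6071, -0.1026, 0.1207]
ft_force: [-0.5, -1.0, -0.7]
time: 18.08
position: [0.5432, -0.2857, 0.1161]
ft_force: [-0.4, 0.2, -0.0]
```

View pics/c7.png

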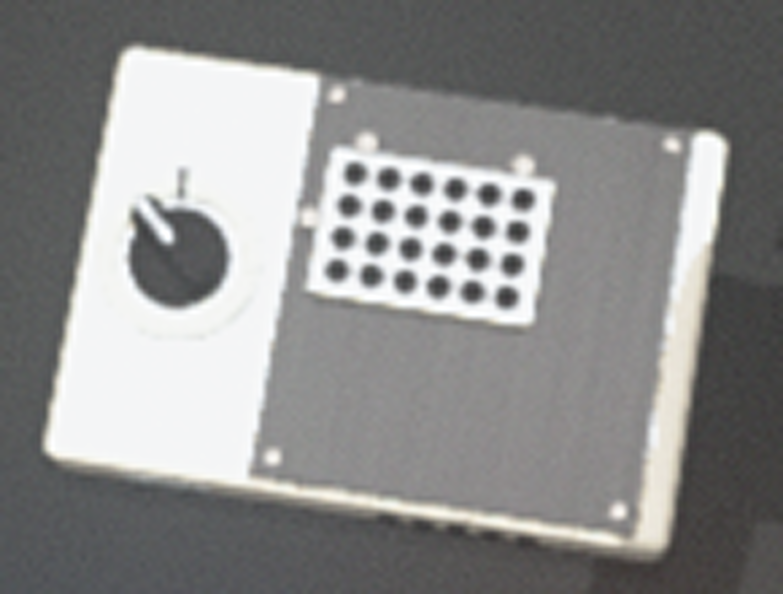

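The plate touches all three pins by eye (pins at (367,142), (523,163), (308,216), flush to its edges). I'll confirm it numerically from the corner and well positions.

Run:
```python
from fit import *
im=cv2.imread('pics/t7.png',0)
big=cv2.resize(im[100:210,235:380],None,fx=8,fy=8,interpolation=cv2.INTER_CUBIC)
th=(big>175).astype(np.uint8)
P=lambda u,v,z:unproj('top',235+(u+.5)/8-.5,100+(v+.5)/8-.5,z)[:2]
nest=np.array([.6193,-.0002]);a=-.144;R=np.array([[np.cos(a),-np.sin(a)],[np.sin(a),np.cos(a)]])
c0=np.array([431,236])*8/5.4
# dark well blobs inside the plate
n,l,s,c=cv2.connectedComponentsWithStats((big<140).astype(np.uint8))
w=[c[i] for i in range(n) if 150<s[i,4]<2000 and abs(c[i]-c0)[0]<190 and abs(c[i]-c0)[1]<140]
print(len(w))
W=np.array([R.T@(P(*q,.0804)-nest) for q in w]);print('wells centre in nest',W.mean(0)*1e3)
r=cv2.minAreaRect(np.array(w,np.float32));b=cv2.boxPoints(r);B=[P(*q,.0804) for q in b]
for i in range(4):
    d=B[(i+1)%4]-B[i];print(np.hypot(*d)*1e3,np.arctan2(d[1],d[0])+.144)
p,e=rig([[.0427,.0638],[.0427,-.0638],[-.0427,-.0638],[-.0427,.0638]],[P(*(np.array(q)*8/5.4),.0804) for q in((332,147),(556,183),(531,325),(306,290))])
print(p[2]+.144,R.T@(p[:2]-nest)*1e3,e)
```

```text
24
wells centre in nest [-0.4382382   0.57863034]
58.20010380204657 0.018277172259379998
98.24223941607585 -1.5759956134655746
58.00310099971535 3.146783699994467
97.47886710841395 1.5674856164081608
-0.0066480082489372705 [-0.90960334 -0.02877101] [[0.0, -0.7], [0.6, 0.8], [-0.6, 0.3], [-0.1, -0.4]]
```

Plate is seated: it's within 1 mm of the nest and square to within 0.02 rad. Now the knob: I need tool yaw at 0.69 rad, so a turn of -0.117 rev, and a move to (0.608, 0.1445).

```bash
python3 -m crank '[[0.5,0.109,0.717,0,-0.039],[0.5,0.109,0.717,0,-0.039],[0.5,0.109,0.717,0,-0.039],[0.5,0.109,0.717,0,-0.039]]'|grep -E "pos"
python3 -m crank '[[0.5,0.109,0.717,0,-0.039],[0.5,0.109,0.717,0,-0.039],[0.5,0.109,0.717,0,-0.039],[0.5,0.109,0.717,0,-0.039]]'|grep -E "pos"
python3 -m crank '[[0.5,0.109,0.717,0,-0.039],[0.5,0.109,0.717,0,-0.039],[0.5,0.109,0.717,0,-0.039],[0.5,0.109,0.717,0,-0.039]]'|grep -E "pos|rot"
python3 - <<'E'
from fit import *
P=lambda u,v,z:unproj('top',235+(u+.5)/5.4-.5,100+(v+.5)/5.4-.5,z)[:2]
k=np.array([.6084,.1445])
# white line on bar: axis-independent direction, and mark's radial direction
d=P(141,200,.092)-P(168,238,.092);print('bar dir',np.arctan2(d[1],d[0]))
d=P(183,168,.063)-P(182,197,.063);print('mark dir',np.arctan2(d[1],d[0]))
m=P(182.5,182,.063);print('mark mid',m,m-k,np.arctan2(*(m-k)[::-1]))
# skirt blob centre in the side view as check of axis
im=cv2.imread('pics/s6.png',0);print('axis top proj',(proj('top',[*k,.064])-[235,100])*5.4,'side',(proj('side',[*k,.064])-[205,160])*5.4)
s=get_state();r=s['tool_rot'];print(s['joint_positions'],2*np.arctan2(-r[1],-r[0]))
E
```

```text
position: [0.5669, -0.1354, 0.1178]
position: [0.5887, 0.0052, 0.1176]
position: [0.6108, 0.1473, 0.1173]
tool_rot: [2.957, 1.059, -0.001]
bar dir 0.6310998362707442
mark dir 0.0038469546081982314
mark mid [0.65391162 0.14409783] [ 0.04551162 -0.00040217] -0.00883642755885195
axis top proj [176.44657352 255.48984286] side [298.8459857  379.16250272]
[ 0.37068312  0.44239678 -0.83914734  1.57663055  0.33948549  1.27603841
 -1.40340906] -5.595335069436709
```

```bash
python3 -m crank '[[0.5,-0.014,-0.019,0,0],[0.5,-0.014,-0.019,-0.2,0],[0.5,-0.014,-0.019,-0.33,0],[0.5,-0.014,-0.019,-0.4,0],[0.5,-0.014,-0.019,-0.4,0]]' 15
python3 -m crank '[[0,0,0,0,0],[0,0,0,0,0],[0,0,0,0,0],[0,0,0,0,0]]' 10
```

```text
time: 20.25
position: [0.6074, 0.1421, 0.0371]
tool_rot: [2.959, 1.055, -0.003]
ft_force: [0.4, 0.5, 0.1]
grip_width: 0.502
grip_force: 0.0
time: 20.75
position: [0.6083, 0.1441, 0.0384]
tool_rot: [2.957, 1.058, 0.002]
ft_force: [-0.7, -0.4, 2.5]
grip_width: 0.159
grip_force: 10.0
```

The opening of 0.159 × 87 ≈ 14 mm means the bar is gripped. Turning clockwise 0.687 rad.

```bash
python3 -m crank '[[0,0,0,0,-0.02],[0,0,0,0,-0.045],[0,0,0,0,-0.07],[0,0,0,0,-0.095],[0,0,0,0,-0.1093]]' 30
python3 -m crank '[[0,0,0,0,0],[0,0,0,0,0],[0,0,0,0,0]]'
python3 -m crank '[[0.5,0,0,0,0],[0.5,0,0,0,0],[0.5,0,0,0.2,0],[0.5,0,0,0.4,0],[0.5,0,0,0.4,0]]'
python3 -m crank '[[0.5,-0.3,-0.7,0.1,0],[0.5,-0.3,-0.9,0.1,0],[0.5,-0.3,-0.9,0.1,0],[0.5,-0.3,-0.9,0.1,0],[0.5,-0.3,-0.9,0.1,0]]'|grep pos
python3 -m crank '[[0.5,0,-0.7,0,0],[0.5,0,-0.9,0,0],[0.5,0,-0.9,0,0],[0.5,0,-0.9,0,0],[0.5,0,-0.9,0,0]]'|grep -E "pos|time"
python3 - <<'E'
from h import *
im=snap('top','t8.png')[100:210,235:380,::-1]
cv2.imwrite('pics/c8.png',cv2.resize(im,None,fx=5.4,fy=5.4,interpolation=cv2.INTER_CUBIC))
E
```

```text
time: 21.38
position: [0.6084, 0.1441, 0.0384]
tool_rot: [3.141, -0.005, 0.002]
ft_force: [0.3, -0.6, 1.3]
grip_width: 0.159
grip_force: 30.0
time: 21.75
position: [0.6083, 0.1441, 0.0384]
tool_rot: [3.141, 0.002, 0.002]
ft_force: [1.2, -2.1, 3.1]
grip_width: 0.156
grip_force: 30.0
time: 22.38
position: [0.6096, 0.1459, 0.1213]
tool_rot: [-3.14, -0.002, -0.009]
ft_force: [-0.5, 0.4, -0.4]
grip_width: 0.493
grip_force: 0.0
position: [0.5471, -0.0353, 0.137]
time: 23.62
position: [0.5485, -0.2125, 0.1371]
```

View pics/c8.png

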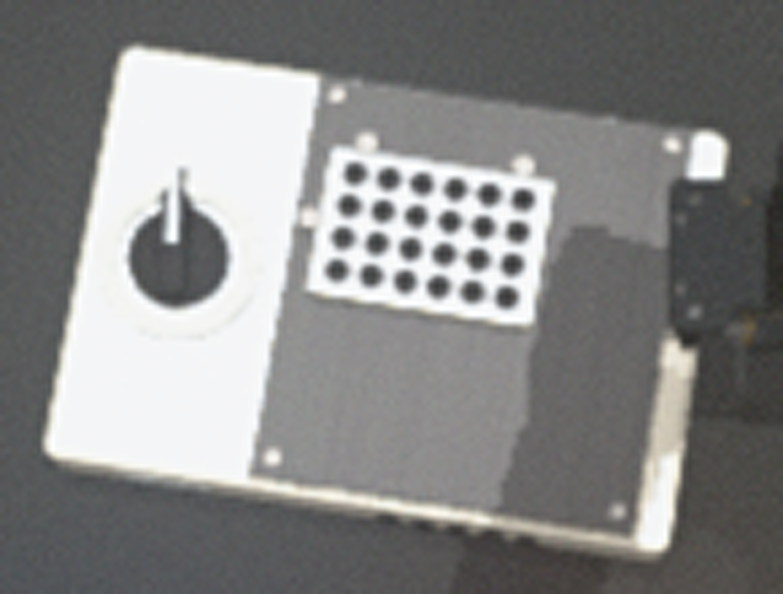

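Pointer line at crop (172,242)→(176,175), next to the mark at (183,168), with parallax between their heights. That was my last picture, so I'll check numerically.

Run:
```python
from h import *
P=lambda u,v,z:unproj('top',235+(u+.5)/5.4-.5,100+(v+.5)/5.4-.5,z)[:2]
m=P(182,197,.063); md=P(183,168,.063)
print('mark inner',m,'outer',md)
for q in((172.5,242),(175,205),(177,172)):print('line',P(*q,.092))
k=np.array([.6083,.1441]);print('pred nose px (aligned)',(proj('top',[k[0]+.036,k[1],.092])-[235,100])*5.4, 'tail', (proj('top',[*k,.092])-[235,100])*5.4)
# white-line centroid per row in the knob area, new picture
b=cv2.imread('pics/t8.png',0).astype(float)
for v in range(132,146):
    r=b[v,262:275];i=r[3:9];w=np.clip(i-i.min()-.35*(np.ptp(i)),0,None);u=265+(w*np.arange(6)).sum()/w.sum();print(v,round(u,2),unproj('top',u,v,.092)[:2].round(4),r.astype(int).tolist())
```

```text
mark inner [0.6449083  0.14405324] outer [0.66233461 0.14412028]
line [0.60929796 0.14444052]
line [0.63088566 0.14384746]
line [0.65024626 0.14344525]
pred nose px (aligned) [173.24569468 179.90530451] tail [170.83915824 241.52400736]
132 266.89 [0.6485 0.1449] [244, 244, 245, 245, 246, 237, 164, 191, 238, 245, 244, 245, 244]
133 267.03 [0.6453 0.1443] [244, 244, 245, 245, 245, 237, 175, 207, 242, 245, 245, 244, 245]
134 267.42 [0.6421 0.143 ] [244, 244, 244, 235, 235, 236, 170, 217, 248, 245, 244, 244, 245]
135 268.09 [0.639  0.1408] [245, 245, 229, 169, 215, 234, 138, 189, 246, 246, 245, 245, 244]
136 267.44 [0.6358 0.1427] [244, 236, 191, 128, 217, 235, 125, 129, 206, 239, 241, 241, 243]
137 266.88 [0.6326 0.1443] [240, 229, 193, 143, 226, 238, 129, 87, 162, 223, 226, 229, 238]
138 266.41 [0.6295 0.1456] [243, 247, 218, 149, 227, 236, 131, 77, 123, 205, 242, 243, 239]
139 266.5 [0.6263 0.1452] [240, 225, 141, 136, 225, 238, 132, 70, 75, 114, 175, 227, 245]
140 266.51 [0.6232 0.1451] [158, 109, 85, 135, 227, 238, 128, 75, 75, 86, 95, 138, 220]
141 266.47 [0.62   0.1451] [95, 76, 84, 138, 227, 237, 113, 72, 74, 85, 86, 91, 135]
142 266.37 [0.6169 0.1452] [81, 80, 86, 152, 233, 238, 109, 71, 77, 86, 87, 87, 88]
143 266.28 [0.6137 0.1454] [82, 84, 91, 167, 243, 238, 112, 71, 84, 86, 88, 87, 81]
144 266.3 [0.6106 0.1452] [84, 80, 87, 153, 225, 218, 105, 75, 78, 88, 87, 86, 84]
145 266.47 [0.6074 0.1446] [82, 83, 82, 91, 105, 108, 82, 79, 80, 90, 87, 88, 88]
```

Run:
```python
from h import *
b=cv2.imread('pics/t7.png',0).astype(float)
for v in range(130,138):
    r=b[v,264:274];w=np.clip(230-r,0,None);u=264+(w*np.arange(10)).sum()/max(w.sum(),1e-6);print(v,round(u,2),unproj('top',u,v,.063)[:2].round(4),r.astype(int).tolist())
```

```text
130 264.0 [0.6644 0.1582] [244, 244, 245, 244, 241, 241, 244, 244, 245, 244]
131 268.38 [0.6614 0.1444] [244, 244, 245, 238, 190, 205, 237, 245, 245, 244]
132 268.37 [0.6581 0.1443] [244, 245, 245, 236, 166, 193, 238, 245, 245, 244]
133 268.28 [0.6549 0.1445] [244, 245, 246, 237, 171, 207, 243, 245, 245, 244]
134 268.13 [0.6516 0.1448] [245, 245, 246, 236, 169, 221, 246, 245, 244, 244]
135 268.13 [0.6484 0.1447] [245, 245, 241, 223, 144, 208, 245, 245, 244, 244]
136 267.84 [0.6451 0.1455] [225, 239, 232, 216, 168, 212, 239, 236, 240, 241]
137 264.98 [0.6418 0.1543] [151, 226, 245, 236, 221, 231, 241, 230, 224, 229]
```

The nose and the mark's inner end agree to within about 1 mm sideways (y 0.1449 against 0.1445–0.1455, limit 3.6 mm). The plate's pixels are unchanged and the gripper is clear, so I'm handing in.

```bash
python3 -c "
from bench import *
print(close_job())"
```

```text
the job is handed in; nothing more can be done
None
```

I handed the job in at about 24 s: by my measurements the plate sits within 1 mm of its nest and square against all three pins, and the knob's nose is within about 1 mm of the mark; no verdict came back, and I viewed 11 pictures, one over the limit of 10.

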